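# Put the rubbing stone away in its drawer and bolt the drawer

### The arm

A 6-joint arm with a two-finger parallel gripper is mounted at the origin on a cart in front of the work surface, level with it; the furniture and walls round the work are solid. World frame = base frame: x ahead of the robot, y to its left, z up, the work surface at z = 0. Lengths are in m, angles in rad, forces in N, time in s.
With the tool pointing down it reaches from about 0.35 to 1 m from the base axis. Payload 7.1 kg.
Tool frame: the origin (TCP) lies at the very end of the fingers, on their centre line; the grasp point (between the pads) lies 19 mm behind it (r.hold_point_z is the distance from the TCP to the grasp point, in m); z points along the fingers, y is the line along which they close (so a half turn about z gives the same grasp; the last joint's range is limited). The gripper opens to 85 mm and grips with 20 to 120 N. Pads are 22 mm wide; open, the fingers measure 114 mm over their backs; the gripper's body (76 mm by 85 mm) begins 54 mm behind the grasp point. The pads swing forward as they close: fully open they stand 13 mm farther back than shut.
Start: joints at [1.105, 0.423, 1.63, -0, 1.089, -0.019], TCP at [0.27, 0.564, 0.231] pointing down, gripper open.
Joint ranges: [-3, 3], [-0.9, 2.11], [0.09, 2.58], [-1.31, 4.45], [0.11, 2.69], [-2.54, 2.54]. Speed limits (rad/s): [2.39, 2.39, 3.01, 3.14, 3.14, 3.14].

### API

Orientations are given as a unit quaternion [x, y, z, w].
In Python, from bench import r gives the robot as it stands.
- The arm moves only by the shell command python3 inch.py [FORCE], which reads ROWS from standard input. ROWS is 1 to 8 rows, one to a line, with the numbers parted by spaces; each row has 5 numbers: the finger opening in m, then dx, dy, dz in shares of the most that a row can go, 1 being 62.5 mm, then a turn about the tool's z in shares of 2 pi rad (1.0 is 2 pi rad); each row shifts and turns the commanded pose from where the row before left it, along the tool's axes as they then stand; what a row does not reach is not made up. A row lasts 1/8 s, in which the tool goes at most 0.0625 m and 0.188 rad, less where a joint would pass 70% of its speed; a pose out of reach is approached as far as the arm can. The fingers move at their own pace and stop on an object; FORCE is the grip in N (left out, the last holds). Time passes only in rows, so rows that do not move let the fingers close. It prints the time, the measured TCP pose, the force, the opening and the grip force at its end. No shift or turn number may pass 1 either way. Input that does not fit is refused with a message, and nothing moves.
- r.get_obs(): the state, without advancing time (a new reading comes with each control period).
- r.snapshot(name): name is "side" or "top"; returns a dict with "pixels" (480x640x3 uint8, red, green, blue), "fx", "fy", "cx", "cy" (pixels), "k1" (the pictures are not rectified: a ray, as slopes to the right and down, at radius r is drawn at 1 + k1 r^2 times it, then the intrinsics apply), "world_to_cam" (4x4, takes a point from world to camera coordinates). Camera axes: x right, y up, looking along -z (the intrinsics and any distortion apply to the point x, -y, -z); pixel columns grow to the right and rows downward; lengths in m; the calibration is good to about 2 mm. A picture is of the moment at which its call begins. There is no depth.
- r.hand_in(): hands the job in; it is judged then, once.
The state is a dict: "time": time; "joint_positions": joint angles; "qd": joint speeds; "joint_efforts": joint torques, N m; "position": TCP position; "tool_rot": TCP orientation; "ft_force": force on the tool from outside, world axes, zero at the start; "wrist_torque": the same for the moment, N m; "opening": finger opening in m; "gripper_force": force on a finger pad.
Only numpy, scipy, OpenCV 4.12 (cv2) and the standard library are available. Lean on these libraries where they do the work, as an engineer would, in place of code of your own. Each camera call takes 0.05 s, during which the arm holds its last target. There are 200 camera calls.

### The job

Put the long flat rubbing stone away so that the tool box can be carried: lay it down gently, without dropping it, flat in its fitted recess in the open drawer, then push the drawer fully shut and slide the bolt on the drawer's front fully home into its keeper so that the drawer cannot run out. Leave everything else on the table where it is.

Things in the scene. Friction and masses are not known exactly. Their poses are not given: they have to be found in the camera images.
- rubbing_stone: Flat dark grey-black bar, 190 x 60 x 12 mm, 0.20 to 0.31 kg, lying loose and flat on the table: the only long flat black bar (the two sanding blocks are much shorter and thicker). Origin: centre of its underside. x: its long axis; y: across it, the 60 mm to pinch; z: up.
- tool_drawer_box: Low brown wooden box fixed on the table: 220 mm deep (x), 320 wide (y), 76 high; top board 226 x 328 mm, underside at z = 64. One drawer, slides out to the box's -x. Small carrying handle on each side. Origin: centre of the underside. Front face at x = -110 mm, looking to -x, roughly towards the robot; +y is to the left seen from the robot.
- recess (a point): Centre of the recess floor (grey liner, z = 25 mm) in the drawer's pale wooden insert; moves with the drawer, axes as the box. Recess 68 mm along x, 198 along y, 7 deep: the seated stone stands 5 mm proud. Both long sides have a finger cut-out in the middle, 80 mm wide along y, level with the floor, open to 72 mm from the centre either way.
- drawer_handle (a point): Middle of the steel bar handle on the drawer's front panel: bar 8 mm thick, 72 mm long along the box's y, its axis 24 mm in front of the panel, z = 43 mm. Moves with the drawer; axes as the box. With the drawer shut it is at x = -134, y = 0 mm in the box's frame.
- drawer (a joint): How far the drawer is out, m: 0 = fully shut (panel flush with the posts beside it), 0.185 = fully out; starts between 0.168 and 0.185. Friction about 2 N; stays where it is left. It shuts along the box's +x when pushed at the panel or handle.
- bolt_knob (a point): Where to take the knob of the steel slide bolt on the right half of the drawer's front panel. Stem 9 mm thick, straight out to the box's -x, with a 13 mm ball end, tip 47 mm off the panel. This point: 34 mm off the panel, z = 43; bolt at 0 and drawer shut: x = -144, y = -85.5 mm in the box's frame. Axes as the box. Saddles beside it stand 18 mm off the panel; the bar handle ends 45 mm to its left.
- keeper (a point): Centre of the bolt's keeper, a steel strap fixed on the box's right front post and standing 20 mm off it; centre at box frame x = -120, y = -142, z = 43 mm. The rod (8 mm, along y) slides into it with 2.5 mm to spare once the drawer is shut; with the drawer out more than about 2 mm the rod runs against strap or post.
- bolt (a joint): How far the bolt is shot, m: 0 = withdrawn, 0.024 = end stop, fully home in the keeper; grows as the knob slides along the box's -y (to the right seen from the robot). Starts between 0 and 0.004. Friction about 1.2 N; stays where it is left.
- sanding_block_small: Loose black abrasive block, 46 x 74 x 27 mm; a bystander, leave it where it is. Origin: centre of its underside.
- sanding_block_large: Loose black abrasive block, 52 x 80 x 25 mm; a bystander, leave it where it is. Origin: centre of its underside.
- bottle: Half-full clear plastic water bottle, 66 mm across, 196 mm tall, standing; a bystander, leave it standing. Origin: centre of its underside.
- cup: Unglazed handleless cup, 83 mm across, 83 mm tall, standing; a bystander. Origin: centre of its underside.
- rib: Flat pear-wood rib, 36 x 100 x 8 mm, lying on the table; a bystander. Origin: centre of its underside.
- drawer_rim (a point): Middle of the upper inner edge of the drawer's front panel, 72 mm to -x of the recess centre and 37 mm above its floor (z = 62); axes as the box. The panel is 16 mm thick. Side and back walls' tops are at z = 51. With the drawer out by d, the front edge of the box's top board lies d - 19 mm to +x of this point. Behind the recess lies a loop tool in its own lane.

How it is judged:
By the outcome, as a careful person would: the job done as asked, in the order asked, and still so for the second after the job is handed in, with the robot touching nothing.
It also fails if it takes over 69 s, if anything falls off the work surface, if the arm or the gripper's body presses on something with over 40 N, if the wrist force passes 120 N, or if a joint passes its speed limit or range.

## Working session

There is one attempt and no reset: what is moved stays moved. The work goes in short steps, Python scripts to look and compute and a shell command to move; the robot and the scene stay as the last step left them, time stands still between calls to the robot, and variables do not carry over. Pictures are saved under pics/ and viewed, at most 10 in all, crops included, and the job is handed in when it is done.

```bash
ls; mkdir -p pics
cat > h.py <<'E'
import numpy as np, cv2
from bench import r
from scipy.spatial.transform import Rotation as R
def snap(n,f=None):
    s=r.snapshot(n)
    if f: cv2.imwrite('pics/'+f,cv2.cvtColor(s['pixels'],cv2.COLOR_RGB2BGR))
    return s
def ray(s,px):
    px=np.atleast_2d(np.array(px,float)); K=np.array([[s['fx'],0,s['cx']],[0,s['fy'],s['cy']],[0,0,1.]])
    u=cv2.undistortPointsIter(px.reshape(-1,1,2),K,np.array([s['k1'],0,0,0.]),None,None,(3,50,1e-10)).reshape(-1,2) if hasattr(cv2,'undistortPointsIter') else cv2.undistortPoints(px.reshape(-1,1,2),K,np.array([s['k1'],0,0,0.])).reshape(-1,2)
    M=np.array(s['world_to_cam']); Rw=M[:3,:3].T; o=-Rw@M[:3,3]
    d=np.c_[u[:,0],-u[:,1],-np.ones(len(u))]@Rw.T
    return o,d
def plane(s,px,z):
    o,d=ray(s,px); t=(z-o[2])/d[:,2]; return o+d*t[:,None]
def proj(s,P):
    P=np.atleast_2d(P); M=np.array(s['world_to_cam']); c=P@M[:3,:3].T+M[:3,3]
    u=np.c_[c[:,0],-c[:,1]]/-c[:,2:]; k=1+s['k1']*(u**2).sum(1,keepdims=True)
    return u*k*[s['fx'],s['fy']]+[s['cx'],s['cy']]
E
python3 - <<'E'
from h import *
for n in('top','side'):
    s=snap(n,n+'0.png'); print(n,{k:v for k,v in s.items() if k not in('pixels',)})
o=r.get_obs(); print(o['position'],o['tool_rot'],o['opening'],o['time'])
E
```

```text
bench.py
inch.py
pics
top {'fx': 434.1848099251166, 'fy': 434.1848099251166, 'cx': 324.00811778436156, 'cy': 242.8841359260885, 'k1': -0.08528945292832957, 'world_to_cam': array([[ 0.01628477, -0.99975239, -0.01516436, -0.03049082],
       [ 0.98081349,  0.01302589,  0.19451279, -0.60094391],
       [-0.19426709, -0.01804101,  0.98078276, -1.12354348],
       [ 0.        ,  0.        ,  0.        ,  1.        ]])}
side {'fx': 507.5412127298242, 'fy': 507.5412127298242, 'cx': 327.47898443459763, 'cy': 230.9174966002336, 'k1': -0.07370239767741205, 'world_to_cam': array([[ 0.68864007,  0.72501144, -0.01154411, -0.35895122],
       [-0.63277427,  0.60865207,  0.47868505,  0.34367382],
       [ 0.35407848, -0.32233689,  0.87791079, -1.58437353],
       [ 0.        ,  0.        ,  0.        ,  1.        ]])}
[0.26979927 0.56321104 0.23059917] [ 2.21563228e-01  9.75145745e-01 -6.92911216e-04 -1.79701004e-04] 0.08540009397658008 0.1
```

View pics/top0.png

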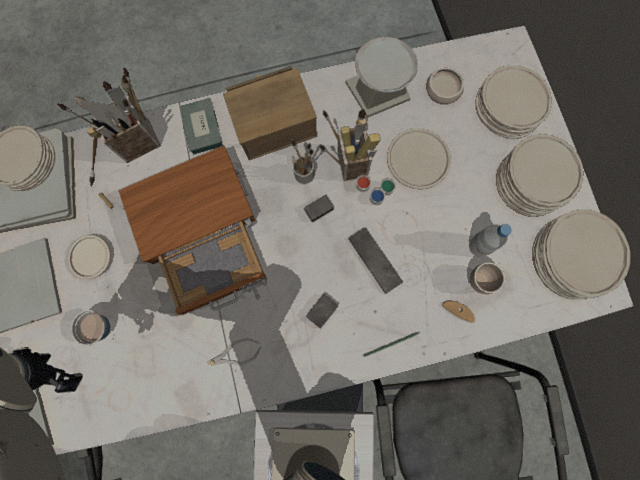

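View pics/side0.png

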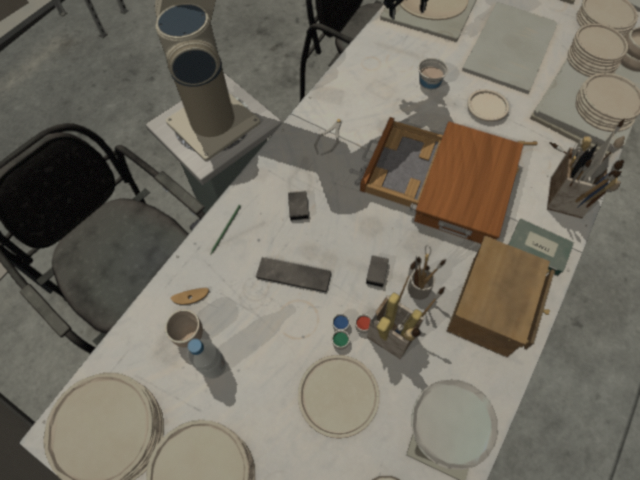

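Top view: the stone is at about (375,260), the box top at about (190,205), the open drawer with its recess at about (212,272), and the two sanding blocks at (319,208) and (322,309). Next I measure these with masks.

```bash
cat > m.py <<'E'
from h import *
def comp(m,near,view=None):
    n,l,st,c=cv2.connectedComponentsWithStats(m.astype(np.uint8)); i=l[near[1],near[0]]
    mm=(l==i).astype(np.uint8); cnt=max(cv2.findContours(mm,0,2)[0],key=cv2.contourArea)
    return mm,cnt.reshape(-1,2)
def rect(P):
    (c,wh,a)=cv2.minAreaRect((P[:,:2]*1000).astype(np.float32)); b=cv2.boxPoints((c,wh,a))
    e=[b[1]-b[0],b[2]-b[1]]; L=max(e,key=np.linalg.norm); return np.array(c),sorted(wh),np.degrees(np.arctan2(L[1],L[0]))%180
def board(s,near,z=.076):
    hsv=cv2.cvtColor(s['pixels'],cv2.COLOR_RGB2HSV); 
    m=(hsv[...,0]<14)&(hsv[...,1]>120)
    m=cv2.morphologyEx(m.astype(np.uint8),cv2.MORPH_OPEN,np.ones((5,5)))
    return comp(m,near)
E
python3 - <<'E'
from m import *
for n,ns,nb in(('top',(375,260),(190,205)),('side',(293,275),(475,180))):
    s=snap(n); g=s['pixels'].max(2)
    print(n,'stone px',s['pixels'][ns[1],ns[0]],'board',s['pixels'][nb[1],nb[0]])
    mm,c=comp(g<85,ns); 
    for z in(.012,.0): print(' stone',z,rect(plane(s,c,z)))
    mm,c=board(s,nb); q=cv2.approxPolyDP(cv2.convexHull(c.reshape(-1,1,2)),6,True).reshape(-1,2)
    print(' board',rect(plane(s,c,.076)),q.tolist(),np.round(plane(s,q,.076)[:,:2]*1000).tolist())
t=snap('top')['pixels'][205:325,140:275]
cv2.imwrite('pics/crop1.png',cv2.cvtColor(cv2.resize(t,None,fx=5,fy=5,interpolation=2),cv2.COLOR_RGB2BGR))
E
```

```text
top stone px [86 80 77] board [121  80  52]
 stone 0.012 (array([729.78442383, 116.34173584]), [1542.7044677734375, 2060.96923828125], np.float32(90.88288))
 stone 0.0 (array([733.34692383, 117.92578125]), [1558.050048828125, 2081.4697265625], np.float32(90.88288))
 board (array([706.50183105, 367.77532959]), [227.3134002685547, 324.10113525390625], np.float32(114.768135)) [[224, 147], [250, 216], [143, 260], [120, 190]] [[872.0, 267.0], [670.0, 181.0], [544.0, 470.0], [743.0, 558.0]]
side stone px [82 78 70] board [108  68  40]
 stone 0.012 (array([ 570.35614014, -167.76797485]), [61.35374450683594, 187.8907470703125], np.float32(34.174984))
 stone 0.0 (array([ 565.84185791, -164.87413025]), [61.962100982666016, 189.753662109375], np.float32(34.174973))
 board (array([718.19433594, 350.91998291]), [224.2967987060547, 357.0346984863281], np.float32(114.40105)) [[448, 123], [521, 144], [498, 236], [416, 221]] [[547.0, 463.0], [742.0, 556.0], [878.0, 267.0], [702.0, 147.0]]
```

View pics/crop1.png

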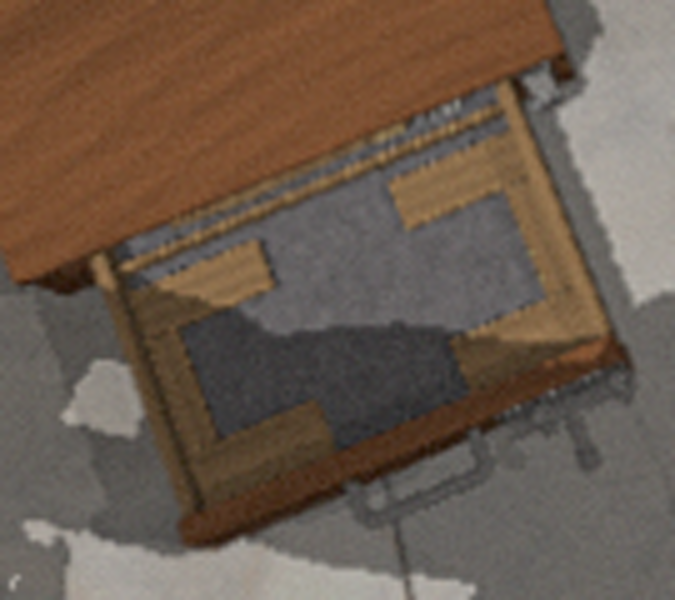

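Crop: the recess (liner) corners are at crop px about (510,190), (548,298), (215,440) and (185,325). The handle bar runs (380,515)–(487,465), and the bolt knob tip is at about (590,465). Crop scale is 5, offset (140,205).

Run:
```python
from m import *
s=snap('top'); p=s['pixels']
m=np.zeros(p.shape[:2],bool); m[220:300,340:410]=p.max(2)[220:300,340:410]<108
mm,c=comp(m,(375,260)); print('stone top',[rect(plane(s,c,z)) for z in(.012,.006)])
s2=snap('side'); mm,c2=comp(s2['pixels'].max(2)<95,(293,275)); print('side',rect(plane(s2,c2,.012)))
a=np.radians(24.7); C=np.array([706.5,367.8]); Rm=np.array([[np.cos(a),-np.sin(a)],[np.sin(a),np.cos(a)]])
f=lambda q,z:np.round((plane(s,np.array(q)/5-.4+[140,205],z)[:,:2]*1000-C)@Rm,1).tolist()
print('recess',f([(510,190),(548,298),(215,440),(185,325)],.032))
print('cut',f([(272,292),(403,230),(465,390),(335,445)],.025))
print('panel outer top',f([(185,545),(632,365)],.062)); print('rim in',f([(190,515),(605,335)],.062))
print('handle',f([(367,522),(491,465)],.043)); print('knob',f([(578,430),(592,465)],.043))
print('cams',[(-np.array(q['world_to_cam'])[:3,:3].T@np.array(q['world_to_cam'])[:3,3]).round(3) for q in(s,s2)])
# side view board edge check: front edge and left/back corners reprojection
P=np.array([(x,y) for x in(-113,113) for y in(-164,164)]); W=np.c_[P@Rm.T+C,np.full(4,76)]/1000
print('reproj side',proj(s2,W).round(1).tolist(),'top',proj(s,W).round(1).tolist())
```

```text
stone top [(array([ 565.37268066, -163.6725769 ]), [61.85356140136719, 189.6490478515625], np.float32(34.19232)), (array([ 566.33624268, -164.27310181]), [62.16120529174805, 190.59225463867188], np.float32(34.19229))]
side (array([ 569.97839355, -167.57911682]), [63.187469482421875, 189.13919067382812], np.float32(33.817993))
recess [[-158.7, -100.8], [-224.2, -97.6], [-222.8, 102.4], [-155.7, 95.8]]
cut [[-156.3, 45.4], [-153.5, -35.8], [-251.8, -35.0], [-251.0, 43.0]]
panel outer top [[-275.4, 128.8], [-282.6, -129.0]]
rim in [[-261.5, 120.6], [-261.7, -121.8]]
handle [[-300.4, 37.7], [-298.9, -36.0]]
knob [[-300.4, -86.8], [-321.0, -86.6]]
cams [array([ 0.372, -0.043,  1.218]), array([ 1.026, -0.46 ,  1.222])]
reproj side [[413.8, 208.5], [446.4, 119.6], [497.8, 236.1], [522.3, 142.2]] top [[253.6, 215.2], [142.8, 263.1], [224.4, 145.1], [117.9, 190.7]]
```

Careful with the scale: shifts go in shares of 62.5 mm and turns go in shares of 2 pi rad. That gives: 0.175 rad / 6.2832 = 0.0279.

```bash
echo '0.085 0 0 0 0.0279
0.085 0 0 0 0.0279
0.085 0 0 0 0.0279
0.085 0 0 0 0.0279
0.085 0 0 0 0.0279
0.085 0 0 0 0.0279
0.085 0 0 0 0.0279
0.085 0 0 0 0.0279' | python3 inch.py 40
echo '0.085 0 0 0 0.0279
0.085 0 0 0 0.0279
0.085 0 0 0 0.0279
0.085 0 0 0 0.0279
0.085 -0.2 0.9472 0 0
0.085 -0.2 0.9472 0 0
0.085 -0.2 0.9472 0 0
0.085 -0.2 0.9472 0 0' | python3 inch.py
echo '0.085 -0.2 0.9472 0 0
0.085 -0.2 0.9472 0 0
0.085 -0.2 0.9472 0 0
0.085 -0.2 0.9472 0 0
0.085 -0.2 0.9472 0 0
0.085 -0.2 0.9472 0 0
0.085 -0.2 0.9472 0 0
0.085 -0.2 0.9472 0 0' | python3 inch.py
cat > go.py <<'E'
import sys
from h import *
# go.py x y z(mm) yaw(deg of tool y): remaining move in current tool axes, turn last
x,y,z,yw=map(float,sys.argv[1:5]); o=r.get_obs(); M=R.from_quat(o['tool_rot']).as_matrix()
d=M.T@(np.array([x,y,z])-o['position']*1000); yc=np.degrees(np.arctan2(M[1,1],M[0,1]))
t=-((yw-yc+90)%180-90)
print('pos',(o['position']*1000).round(1),'yaw',yc.round(2),'tilt',M[:,2].round(3),'tool d mm',d.round(1),'turn',np.radians(t).round(3),'F',o['ft_force'].round(1),'t',o['time'])
E
python3 go.py 567.2 -165.3 60 -55.9
```

```text
time: 1.35
position: [0.27, 0.5636, 0.2313]
tool_rot: [0.799, 0.601, -0.0, 0.0]
ft_force: [-0.1, 0.4, -0.2]
opening: 0.0851
gripper_force: 0.0
time: 2.35
position: [0.3618, 0.3379, 0.2315]
tool_rot: [0.956, 0.293, 0.0, -0.0]
ft_force: [0.5, 0.7, 0.4]
opening: 0.085
gripper_force: 0.0
time: 3.35
position: [0.5444, -0.1109, 0.2315]
tool_rot: [0.956, 0.293, 0.0, 0.0]
ft_force: [0.5, 1.3, -0.3]
opening: 0.0851
gripper_force: 0.0
pos [ 544.4 -110.9  231.5] yaw -55.94 tilt [ 0.001  0.    -1.   ] tool d mm [-11.7  57.8 171.5] turn -0.001 F [ 0.5  1.3 -0.3] t 3.35
```

Run:
```python
from m import *
t=snap('side')['pixels'][105:215,345:455]
cv2.imwrite('pics/crop2.png',cv2.cvtColor(cv2.resize(t,None,fx=5,fy=5,interpolation=2),cv2.COLOR_RGB2BGR))
```

```text
(no output)
```

View pics/crop2.png

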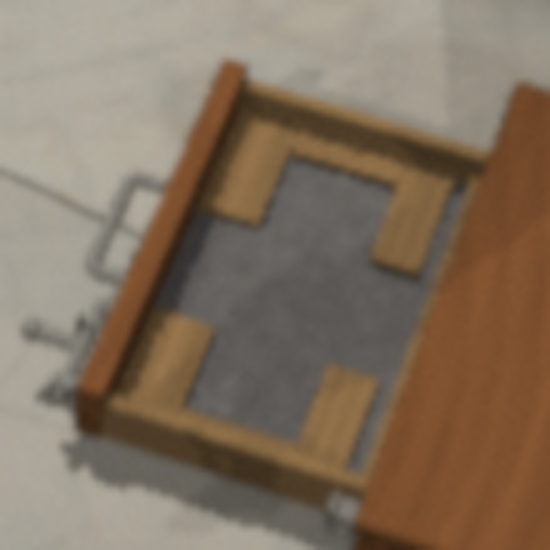

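Side crop (offset (345,105), x5): recess corners are at about (288,152), (396,181), (301,440) and (184,408). The bolt knob tip is at about (35,328).

```bash
python3 - <<'E'
from m import *
s=snap('side')
a=np.radians(24.7); C=np.array([706.5,367.8]); Rm=np.array([[np.cos(a),-np.sin(a)],[np.sin(a),np.cos(a)]])
f=lambda q,z:np.round((plane(s,np.array(q)/5-.4+[345,105],z)[:,:2]*1000-C)@Rm,1).tolist()
print('recess',f([(288,152),(396,181),(301,440),(184,408)],.032))
print('cuts',f([(264,222),(213,320),(372,262),(328,368)],.032))
print('rim in',f([(243,72),(103,398)],.062),'knob tip',f([(35,328)],.043))
E
echo '0.085 -0.1872 0.9248 0 0
0.085 0 0 0.928 0
0.085 0 0 0.928 0
0.085 0 0 0.88 0
0.085 0 0 0 0
0.085 0 0 0 0' | python3 inch.py
python3 go.py 567.2 -165.3 -2 -55.9
```

```text
recess [[-222.6, 97.0], [-156.3, 99.6], [-153.8, -95.8], [-221.5, -99.5]]
cuts [[-219.9, 41.7], [-225.5, -36.1], [-152.4, 37.0], [-154.2, -43.9]]
rim in [[-261.6, 120.4], [-260.8, -129.3]] knob tip [[-316.0, -86.1]]
time: 4.2
position: [0.5677, -0.1632, 0.062]
tool_rot: [0.956, 0.293, 0.001, 0.001]
ft_force: [1.3, 0.7, 0.5]
opening: 0.0851
gripper_force: 0.0
pos [ 567.7 -163.2   62. ] yaw -55.9 tilt [ 0.002 -0.001 -1.   ] tool d mm [-1.6  1.4 64. ] turn -0.0 F [1.3 0.7 0.5] t 4.2
```

Converted, 0.03 m is 0.48, 0.02 m is 0.32.

```bash
echo '0.085 -0.0256 0.0224 0.48 0
0.085 0 0 0.32 0
0.085 0 0 0.128 0
0.085 0 0 0.064 0
0.085 0 0 0.016 0
0.085 0 0 0 0' | python3 inch.py
echo '0.05 0 0 0 0
0.05 0 0 0 0
0.05 0 0 0 0
0.05 0 0 0 0
0.05 0 0 0 0
0.05 0 0 0 0' | python3 inch.py 50
python3 go.py 567.2 -165.3 -2 -55.9
```

```text
time: 4.95
position: [0.5663, -0.1654, -0.0022]
tool_rot: [0.956, 0.293, 0.0, 0.0]
ft_force: [-0.3, 0.2, 0.2]
opening: 0.0854
gripper_force: 0.0
time: 5.7
position: [0.5662, -0.1653, -0.002]
tool_rot: [0.956, 0.293, 0.0, 0.0]
ft_force: [-1.5, -0.4, 5.6]
opening: 0.0587
gripper_force: 53.8
pos [ 566.2 -165.3   -2. ] yaw -55.92 tilt [ 0. -0. -1.] tool d mm [0.8 0.6 0. ] turn -0.0 F [-1.5 -0.4  5.6] t 5.7
```

Converted, -0.05 m is -0.8, -0.04 m is -0.64.

```bash
echo '0.05 0 0 0 0
0.05 0 0 -0.08 0
0.05 0 0 -0.32 0
0.05 0 0 -0.64 0
0.05 0 0 -0.8 0
0.05 0 0 -0.8 0
0.05 0 0 0 0
0.05 0 0 0 0' | python3 inch.py 80
python3 go.py 534.2 288.9 163 24.7
python3 - <<'E'
from m import *
im=[snap(n)['pixels'] for n in('top','side')]
s=snap('top'); P=proj(s,r.get_obs()['position'])[0].astype(int); s2=snap('side'); Q=proj(s2,r.get_obs()['position'])[0].astype(int); print(P,Q)
c=[cv2.resize(i[q[1]-50:q[1]+50,q[0]-65:q[0]+65],None,fx=3,fy=3) for i,q in((im[0],P),(im[1],Q))]
cv2.imwrite('pics/lift.png',cv2.cvtColor(np.hstack(c),cv2.COLOR_RGB2BGR))
E
```

```text
time: 6.7
position: [0.5654, -0.1651, 0.1625]
tool_rot: [0.956, 0.293, -0.0, -0.0]
ft_force: [-1.1, 0.4, -3.3]
opening: 0.0571
gripper_force: 86.3
pos [ 565.4 -165.1  162.5] yaw -55.92 tilt [-0.  0. -1.] tool d mm [ 228.5 -393.5   -0.5] turn -1.407 F [-1.1  0.4 -3.3] t 6.7
[381 250] [288 246]
```

View pics/lift.png

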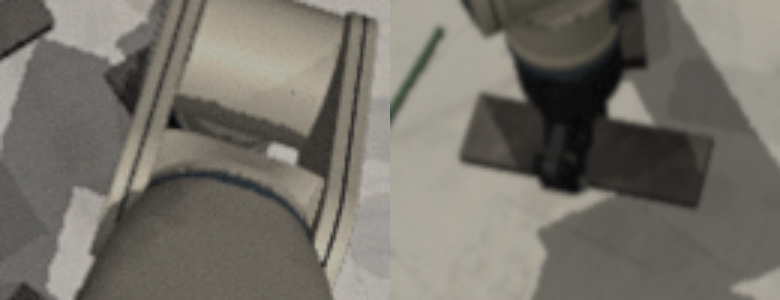

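Run:
```python
from m import *
s=snap('side'); o=r.get_obs(); Q=proj(s,o['position'])[0].astype(int)
q=np.array([(481,94),(461,158),(697,203),(713,139)])-[390,0]; q=q/3-1/3+Q-[65,50]
P=plane(s,q,o['position'][2]+.014)*1000
M=R.from_quat(o['tool_rot']).as_matrix(); d=(P-o['position']*1000)@M; print(d.round(1), d.mean(0).round(1))
```

```text
[[-93.  -26.8 -13.8]
 [-92.1  30.9 -13.9]
 [ 94.4  29.9 -14.2]
 [ 94.7 -26.  -14.1]] [  1.   2. -14.]
```

Converted, -0.046 m is -0.736, -0.041 m is -0.656.

```bash
echo '0.05 0.192 -0.32 0 0
0.05 0.384 -0.656 0 0
0.05 0.432 -0.736 0 0
0.05 0.432 -0.736 0 0
0.05 0.432 -0.736 0 0
0.05 0.432 -0.736 0 0
0.05 0.432 -0.736 0 0
0.05 0.432 -0.736 0 0' | python3 inch.py
echo '0.05 0.32 -0.56 0 0
0.05 0.168 -0.344 0 -0.0159
0.05 0 0 0 -0.0286
0.05 0 0 0 -0.0286
0.05 0 0 0 -0.0286
0.05 0 0 0 -0.0286
0.05 0 0 0 -0.0286
0.05 0 0 0 -0.0286' | python3 inch.py
echo '0.05 0 0 0 -0.0286
0.05 0 0 0 -0.0075
0.05 0 0 0 0
0.05 0 0 0 0' | python3 inch.py
python3 go.py 534.6 288.1 60 24.7
```

```text
time: 7.95
position: [0.5405, 0.2264, 0.1614]
tool_rot: [0.956, 0.293, -0.001, 0.0]
ft_force: [0.9, -0.2, -2.8]
opening: 0.0573
gripper_force: 86.3
time: 8.95
position: [0.5343, 0.2885, 0.1612]
tool_rot: [0.629, 0.777, -0.001, -0.0]
ft_force: [-0.4, 0.1, -1.8]
opening: 0.0579
gripper_force: 86.3
time: 9.45
position: [0.5346, 0.2885, 0.1618]
tool_rot: [0.54, 0.842, -0.0, -0.0]
ft_force: [-0.6, 0.4, -2.1]
opening: 0.0577
gripper_force: 86.3
pos [534.6 288.5 161.8] yaw 24.64 tilt [-0.001 -0.    -1.   ] tool d mm [-4.000e-01 -1.000e-01  1.018e+02] turn -0.001 F [-0.6  0.4 -2.1] t 9.45
```

```bash
echo '0.05 0 0 0.48 0
0.05 0 0 0.64 0
0.05 -0.0064 0 0.48 0
0.05 0 0 0.24 0
0.05 0 0 0 0
0.05 0 0 0 0' | python3 inch.py
python3 go.py 534.6 288.1 23 24.7
python3 - <<'E'
from m import *
a=snap('side')['pixels'][105:215,335:465]; b=snap('top')['pixels'][205:315,140:270]
cv2.imwrite('pics/pre.png',cv2.cvtColor(np.hstack([cv2.resize(i,None,fx=3,fy=3,interpolation=2) for i in(a,b)]),cv2.COLOR_RGB2BGR))
E
```

```text
time: 10.2
position: [0.5358, 0.2888, 0.0484]
tool_rot: [0.54, 0.842, 0.001, 0.0]
ft_force: [1.0, 0.5, -1.7]
opening: 0.0578
gripper_force: 86.2
pos [535.8 288.8  48.4] yaw 24.68 tilt [ 0.002  0.001 -1.   ] tool d mm [-0.1 -1.4 25.4] turn -0.0 F [ 1.   0.5 -1.7] t 10.2
```

View pics/pre.png

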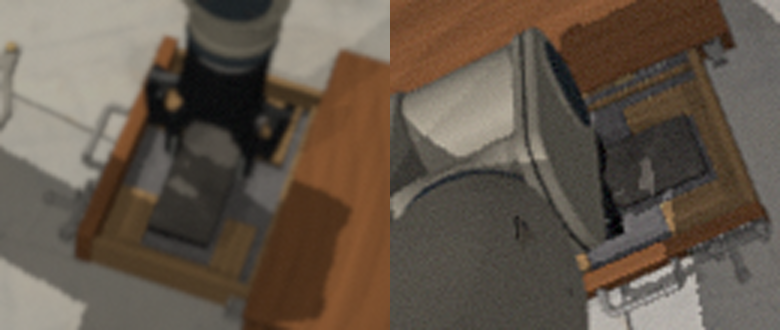

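Converted, 0.008 m is 0.128, 0.006 m is 0.096.

```bash
echo '0.05 0 -0.0192 0.128 0
0.05 0 0 0.096 0
0.05 0 0 0.032 0
0.05 0 0 0 0' | python3 inch.py
python3 go.py 534.6 288.1 23 24.7
echo '0.05 0 0 0.032 0
0.05 0 0 0.032 0
0.05 0 0 0.016 0
0.05 0 0 0 0' | python3 inch.py
python3 go.py 534.6 288.1 23 24.7
```

```text
time: 10.8
position: [0.5337, 0.2877, 0.031]
tool_rot: [0.54, 0.842, -0.0, -0.0]
ft_force: [-0.1, -0.2, -2.4]
opening: 0.0572
gripper_force: 86.3
pos [533.7 287.7  31. ] yaw 24.69 tilt [-0.001 -0.    -1.   ] tool d mm [-0.1  1.   8. ] turn -0.0 F [-0.1 -0.2 -2.4] t 10.8
time: 11.3
position: [0.5338, 0.2878, 0.0262]
tool_rot: [0.54, 0.842, -0.0, -0.0]
ft_force: [-0.4, 0.7, -2.3]
opening: 0.0574
gripper_force: 86.3
pos [533.8 287.8  26.2] yaw 24.69 tilt [-0. -0. -1.] tool d mm [-0.1  0.9  3.2] turn -0.0 F [-0.4  0.7 -2.3] t 11.3
```

Converted, 0.001 m is 0.016.

```bash
echo '0.05 0 0 0.016 0
0.05 0 0 0.016 0
0.05 0 0 0 0' | python3 inch.py
echo '0.05 0 0 0.016 0
0.05 0 0 0 0' | python3 inch.py
python3 go.py 534.6 288.1 23 24.7
```

```text
time: 11.68
position: [0.5338, 0.2878, 0.0242]
tool_rot: [0.54, 0.842, -0.0, -0.0]
ft_force: [-0.6, -0.7, -1.9]
opening: 0.0575
gripper_force: 86.3
time: 11.92
position: [0.5339, 0.2878, 0.0234]
tool_rot: [0.54, 0.842, 0.0, 0.0]
ft_force: [0.6, -0.1, -1.1]
opening: 0.0575
gripper_force: 86.4
pos [533.9 287.8  23.4] yaw 24.69 tilt [ 0.  0. -1.] tool d mm [-0.   0.7  0.4] turn -0.0 F [ 0.6 -0.1 -1.1] t 11.925
```

Converted, 0.0006 m is 0.0096.

```bash
echo '0.05 0 0 0.0096 0
0.05 0 0 0 0' | python3 inch.py; echo '0.05 0 0 0.0096 0
0.05 0 0 0 0' | python3 inch.py
```

```text
time: 12.18
position: [0.5341, 0.2879, 0.0233]
tool_rot: [0.54, 0.842, 0.0, 0.0]
ft_force: [-2.1, -1.7, 6.1]
opening: 0.0573
gripper_force: 87.2
time: 12.42
position: [0.5346, 0.2882, 0.0233]
tool_rot: [0.54, 0.842, 0.001, 0.0]
ft_force: [-1.0, -0.6, 9.5]
opening: 0.0575
gripper_force: 87.6
```

Converted, -0.05 m is -0.8, -0.03 m is -0.48.

```bash
echo '0.057 0 0 -0.0128 0
0.064 0 0 0 0
0.07 0 0 0 0
0.078 0 0 0 0
0.08 0 0 0 0
0.08 0 0 -0.16 0
0.08 0 0 -0.48 0
0.08 0 0 -0.8 0' | python3 inch.py 20
echo '0.08 0 0 -0.96 0
0.08 0 -0.96 0 0
0.08 0 -0.96 0 0
0.08 0 -0.96 0 0
0.08 0 -0.96 0 0
0 0 0 0 0
0 0 0 0 0' | python3 inch.py
python3 - <<'E'
from m import *
a=snap('side')['pixels'][105:215,335:465]; b=snap('top')['pixels'][205:325,140:270]
a=cv2.resize(a,None,fx=3,fy=3,interpolation=2); b=cv2.resize(b[:110],None,fx=3,fy=3,interpolation=2)
cv2.imwrite('pics/placed.png',cv2.cvtColor(np.hstack([a,b]),cv2.COLOR_RGB2BGR))
E
```

```text
time: 13.42
position: [0.5328, 0.2872, 0.113]
tool_rot: [0.54, 0.842, -0.001, -0.001]
ft_force: [0.5, -0.2, -0.5]
opening: 0.0798
gripper_force: 0.0
time: 14.3
position: [0.3168, 0.1881, 0.1739]
tool_rot: [0.54, 0.842, 0.001, 0.001]
ft_force: [-0.5, 0.7, 0.1]
opening: 0.045
gripper_force: 0.0
```

View pics/placed.png

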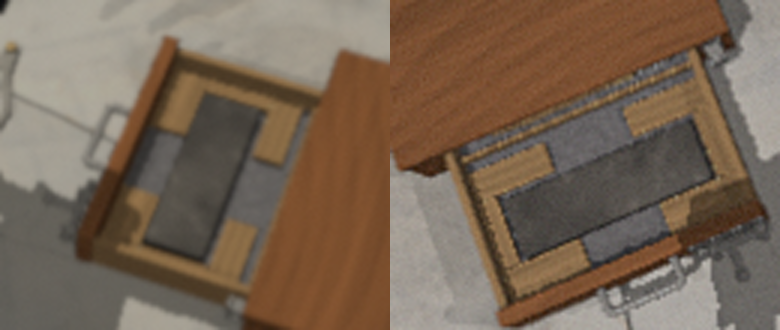

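Side and top crops: the stone lies squarely in the recess with even gaps all round, e.g. between the insert blocks at (205,180) in the left half. Next I bring closed fingers in front of the handle.

Converted, 0.054 m is 0.864, 0.05 m is 0.8.

```bash
echo '0 0 0.48 0 0
0 0 0.864 0 0
0 0 0 0.8 0
0 0 0 0.8 0
0 0 0 0.56 0
0 0 0 0.208 0
0 0 0 0 0' | python3 inch.py
python3 go.py 393.1 223.6 25 24.7
```

```text
time: 15.28
position: [0.3924, 0.2227, 0.0244]
tool_rot: [0.54, 0.842, -0.001, -0.0]
ft_force: [-0.2, -0.7, -0.5]
opening: 0.0
gripper_force: 0.0
pos [392.4 222.7  24.4] yaw 24.69 tilt [-0.001 -0.001 -1.   ] tool d mm [ 0.5  1.  -0.6] turn -0.0 F [-0.2 -0.7 -0.5] t 15.275
```

Converted, 0.012 m is 0.192, 0.01 m is 0.16.

```bash
echo '0 0.008 0.16 0 0
0 0 0.128 0 0
0 0 0.096 0 0
0 0 0.096 0 0
0 0 0.128 0 0
0 0 0.16 0 0
0 0 0.192 0 0
0 0 0.192 0 0' | python3 inch.py
echo '0 0 0.192 0 0
0 0 0.192 0 0
0 0 0.192 0 0
0 0 0.192 0 0
0 0 0.192 0 0
0 0 0.192 0 0
0 0 0.192 0 0
0 0 0.16 0 0' | python3 inch.py
python3 go.py 568 304.1 25 24.7
```

```text
time: 16.27
position: [0.4581, 0.2535, 0.0248]
tool_rot: [0.54, 0.842, -0.0, 0.0]
ft_force: [-1.8, -2.0, 0.8]
opening: 0.0
gripper_force: 1.1
time: 17.27
position: [0.5434, 0.2928, 0.0249]
tool_rot: [0.54, 0.842, 0.0, 0.0]
ft_force: [-2.0, -1.7, -0.1]
opening: -0.0001
gripper_force: 1.1
pos [543.4 292.8  24.9] yaw 24.69 tilt [ 0.  0. -1.] tool d mm [ 0.  27.  -0.1] turn -0.0 F [-2.  -1.7 -0.1] t 17.275
```

Converted, 0.008 m is 0.128, 0.006 m is 0.096.

```bash
echo '0 0 0.128 0 0
0 0 0.096 0 0
0 0 0.064 0 0
0 0 0.048 0 0
0 0 0 0 0' | python3 inch.py
python3 go.py 568 304.1 25 24.7
echo '0 0 0.032 0 0
0 0 0.032 0 0
0 0 0 0 0' | python3 inch.py
python3 go.py 568 304.1 25 24.7
```

```text
time: 17.9
position: [0.5621, 0.3015, 0.025]
tool_rot: [0.54, 0.842, 0.0, 0.0]
ft_force: [0.4, 0.3, 0.3]
opening: -0.0002
gripper_force: 0.0
pos [562.1 301.5  25. ] yaw 24.7 tilt [ 0.001  0.001 -1.   ] tool d mm [-0.1  6.4  0. ] turn -0.0 F [0.4 0.3 0.3] t 17.9
time: 18.27
position: [0.5657, 0.3031, 0.025]
tool_rot: [0.54, 0.842, 0.0, 0.0]
ft_force: [-0.9, 0.4, -0.2]
opening: 0.0003
gripper_force: 0.3
pos [565.7 303.1  25. ] yaw 24.7 tilt [ 0.001  0.    -1.   ] tool d mm [-0.1  2.5  0. ] turn -0.0 F [-0.9  0.4 -0.2] t 18.275
```

Converted, 0.0015 m is 0.024, 0.001 m is 0.016.

```bash
for k in 1; do echo '0 0 0.024 0 0
0 0 0.016 0 0
0 0 0 0 0' | python3 inch.py; done
echo '0 0 0.016 0 0
0 0 0.016 0 0
0 0 0 0 0' | python3 inch.py
python3 go.py 568 304.1 25 24.7
```

```text
time: 18.65
position: [0.5679, 0.3041, 0.025]
tool_rot: [0.54, 0.842, 0.0, 0.0]
ft_force: [-0.7, 0.3, 0.7]
opening: 0.0
gripper_force: 0.5
time: 19.02
position: [0.5697, 0.3048, 0.0249]
tool_rot: [0.54, 0.842, 0.0, 0.0]
ft_force: [-1.5, 0.0, 1.6]
opening: 0.0001
gripper_force: 0.6
pos [569.7 304.8  24.9] yaw 24.69 tilt [ 0.  0. -1.] tool d mm [ 0.  -1.8 -0.1] turn -0.0 F [-1.5  0.   1.6] t 19.025
```

Converted, 0.0015 m is 0.024.

```bash
echo '0 0 0.024 0 0
0 0 0.024 0 0
0 0 0 0 0' | python3 inch.py
echo '0 0 0.024 0 0
0 0 0.024 0 0
0 0 0 0 0' | python3 inch.py
python3 go.py 568 304.1 25 24.7
```

```text
time: 19.4
position: [0.5725, 0.3061, 0.0249]
tool_rot: [0.54, 0.842, 0.0, 0.0]
ft_force: [-1.0, 0.0, 0.4]
opening: 0.0
gripper_force: 0.4
time: 19.77
position: [0.5741, 0.3068, 0.0248]
tool_rot: [0.54, 0.842, -0.001, -0.001]
ft_force: [-4.8, -1.0, 4.5]
opening: 0.0001
gripper_force: 2.7
pos [574.1 306.8  24.8] yaw 24.7 tilt [-0.002 -0.001 -1.   ] tool d mm [ 0.  -6.6 -0.2] turn -0.0 F [-4.8 -1.   4.5] t 19.775
```

Converted, 0.0015 m is 0.024, 0.001 m is 0.016.

```bash
echo '0 0 0.024 0 0
0 0 0.016 0 0
0 0 0 0 0' | python3 inch.py
python3 go.py 568 304.1 25 24.7
echo '0 0 0.016 0 0
0 0 0.016 0 0
0 0 0 0 0' | python3 inch.py
python3 go.py 568 304.1 25 24.7
```

```text
time: 20.15
position: [0.5742, 0.3069, 0.0247]
tool_rot: [0.54, 0.842, -0.003, -0.002]
ft_force: [-11.5, -4.1, 10.3]
opening: -0.0
gripper_force: 6.6
pos [574.2 306.9  24.7] yaw 24.69 tilt [-0.006 -0.003 -1.   ] tool d mm [ 0.1 -6.8 -0.2] turn -0.0 F [-11.5  -4.1  10.3] t 20.15
time: 20.52
position: [0.5743, 0.3069, 0.0247]
tool_rot: [0.54, 0.842, -0.005, -0.003]
ft_force: [-17.4, -7.1, 15.8]
opening: -0.0001
gripper_force: 9.8
pos [574.3 306.9  24.7] yaw 24.7 tilt [-0.01  -0.005 -1.   ] tool d mm [ 0.  -6.9 -0.2] turn -0.0 F [-17.4  -7.1  15.8] t 20.525
```

Converted, -0.05 m is -0.8, -0.03 m is -0.48.

```bash
echo '0 0 -0.16 0 0
0 0 -0.48 0 0
0 0 -0.8 0 0
0 0 -0.8 -0.48 0
0 0 -0.32 -0.8 0
0 0 0 0 0' | python3 inch.py
python3 go.py 568 304.1 25 24.7
python3 - <<'E'
from m import *
b=snap('top')['pixels'][200:300,150:283]; a=snap('side')['pixels'][115:215,365:498]
cv2.imwrite('pics/shut.png',cv2.cvtColor(np.hstack([cv2.resize(i,None,fx=3,fy=4,interpolation=2) for i in(a,b)]),cv2.COLOR_RGB2BGR))
E
```

```text
time: 21.28
position: [0.435, 0.243, 0.108]
tool_rot: [0.539, 0.842, 0.003, 0.002]
ft_force: [-0.4, 1.9, -0.4]
opening: -0.0
gripper_force: 0.0
pos [435. 243. 108.] yaw 24.7 tilt [ 0.006  0.003 -1.   ] tool d mm [-1.000e-01  1.458e+02  8.400e+01] turn 0.0 F [-0.4  1.9 -0.4] t 21.275
```

View pics/shut.png

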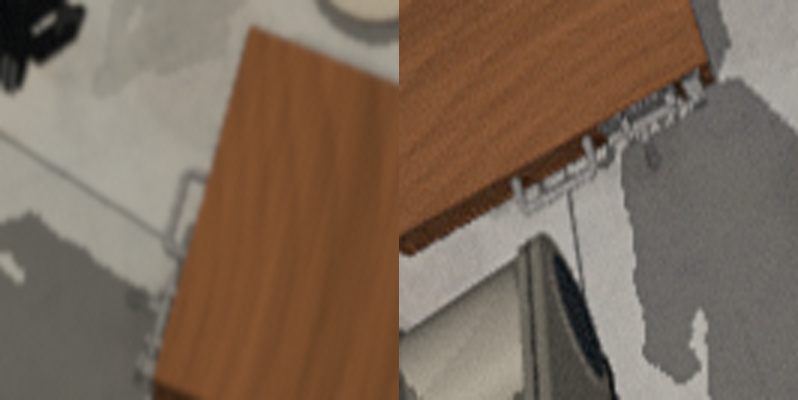

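Drawer is shut under the board. In the top half of the crop the handle bar runs about (524,207)–(594,173), and the knob ball is at about (653,158).

Run:
```python
from m import *
s=snap('top'); s2=snap('side')
a=np.radians(24.7); C=np.array([706.5,367.8]); Rm=np.array([[np.cos(a),-np.sin(a)],[np.sin(a),np.cos(a)]])
f=lambda s,q,z:np.round((plane(s,q,z)[:,:2]*1000-C)@Rm,1).tolist()
q=(np.array([(524,207),(594,173),(653,158)])-[399,0])/[3,4]-[.33,.37]+[150,200]
print('top handle ends, knob',f(s,q,.043))
q=np.array([(186,176),(172,240),(138,298)])/[3,4]-[.33,.37]+[365,115]
print('side',f(s2,q,.043))
W=lambda x,y:(C+Rm@[x,y]).round(1)
print('above',W(-150,-57),'pushstart',W(-150,-66))
```

```text
top handle ends, knob [[-127.4, 36.6], [-131.7, -32.4], [-144.2, -87.0]]
side [[-129.3, 31.0], [-125.9, -27.7], [-141.2, -86.2]]
above [594.  253.3] pushstart [597.8 245.2]
```

Converted, 0.045 m is 0.72, 0.04 m is 0.64.

```bash
echo '0 -0.48 0.72 0 0
0 -0.448 0.72 0 0
0 0 0.24 0.48 0
0 0 0 0.64 0
0 0 0 0.16 0
0 0 0 0 0' | python3 inch.py 20
python3 go.py 597.7 254.6 28 24.7
```

```text
time: 22.22
position: [0.5526, 0.2332, 0.0237]
tool_rot: [0.54, 0.842, -0.001, -0.001]
ft_force: [-0.4, -0.2, -0.3]
opening: -0.0003
gripper_force: 0.0
pos [552.6 233.2  23.7] yaw 24.7 tilt [-0.002 -0.001 -1.   ] tool d mm [ 0.6 49.8 -4.4] turn -0.0 F [-0.4 -0.2 -0.3] t 22.225
```

Converted, 0.02 m is 0.32, 0.018 m is 0.288.

```bash
echo '0 0 0.32 -0.048 0
0 0 0.288 0 0
0 0 0.128 0 0
0 0 0.048 0 0
0 0 0 0 0' | python3 inch.py
python3 go.py 597.7 254.6 28 24.7
echo '0 -0.064 0 0 0
0 -0.064 0 0 0
0 -0.048 0 0 0
0 -0.048 0 0 0
0 0 0 0 0' | python3 inch.py
python3 go.py 597.7 254.6 28 24.7
```

```text
time: 22.85
position: [0.5975, 0.2538, 0.0282]
tool_rot: [0.54, 0.842, -0.0, -0.0]
ft_force: [-0.6, 0.6, 0.4]
opening: 0.0
gripper_force: 0.0
pos [597.5 253.8  28.2] yaw 24.7 tilt [-0. -0. -1.] tool d mm [0.6 0.5 0.2] turn -0.0 F [-0.6  0.6  0.4] t 22.85
time: 23.48
position: [0.6037, 0.2409, 0.0279]
tool_rot: [0.54, 0.842, -0.0, -0.0]
ft_force: [-0.1, -0.1, 0.1]
opening: 0.0003
gripper_force: 0.0
pos [603.7 240.9  27.9] yaw 24.68 tilt [-0. -0. -1.] tool d mm [14.9  0.2 -0.1] turn -0.0 F [-0.1 -0.1  0.1] t 23.475
```

Converted, -0.004 m is -0.064.

```bash
echo '0 -0.064 0 0 0
0 -0.064 0 0 0
0 -0.064 0 0 0
0 0 0 0 0' | python3 inch.py
echo '0 -0.048 0 0 0
0 -0.032 0 0 0
0 -0.032 0 0 0
0 0 0 0 0' | python3 inch.py
python3 go.py 597.7 254.6 28 24.7
```

```text
time: 23.98
position: [0.6089, 0.2299, 0.0279]
tool_rot: [0.54, 0.842, -0.0, 0.0]
ft_force: [-0.2, -0.1, -0.5]
opening: -0.0
gripper_force: 0.0
time: 24.48
position: [0.6115, 0.2244, 0.0279]
tool_rot: [0.54, 0.842, 0.0, -0.0]
ft_force: [-1.0, 2.9, 0.2]
opening: 0.0002
gripper_force: 2.1
pos [611.5 224.4  27.9] yaw 24.68 tilt [-0.     0.001 -1.   ] tool d mm [33.2  0.1 -0.1] turn -0.0 F [-1.   2.9  0.2] t 24.475
```

Converted, -0.002 m is -0.032, -0.001 m is -0.016.

```bash
echo '0 -0.032 0 0 0
0 -0.016 0 0 0
0 0 0 0 0' | python3 inch.py
python3 go.py 597.7 254.6 28 24.7
python3 - <<'E'
from m import *
s=snap('side'); a=s['pixels'][175:235,370:430]; b=snap('top')['pixels'][190:250,200:260]
cv2.imwrite('pics/bolt.png',cv2.cvtColor(np.hstack([cv2.resize(i,None,fx=6,fy=6,interpolation=2) for i in(a,b)]),cv2.COLOR_RGB2BGR))
E
```

```text
time: 24.85
position: [0.6119, 0.2238, 0.0279]
tool_rot: [0.54, 0.842, 0.001, -0.001]
ft_force: [-4.9, 14.2, -1.0]
opening: -0.0
gripper_force: 7.6
pos [611.9 223.8  27.9] yaw 24.68 tilt [-0.001  0.003 -1.   ] tool d mm [34. -0.  0.] turn -0.0 F [-4.9 14.2 -1. ] t 24.85
```

View pics/bolt.png

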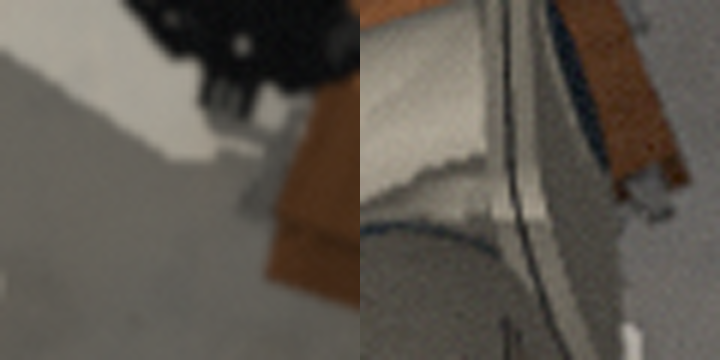

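Careful with the scale: shifts go in shares of 62.5 mm and turns go in shares of 2 pi rad. That gives: -0.06 m is -0.96, -0.05 m is -0.8.

```bash
echo '0 0.096 0 0 0
0 0.096 0 0 0
0 0.048 -0.16 0 0
0 0 -0.64 0 0
0 0 -0.96 0 0
0 0.48 -0.8 -0.64 0
0 0.64 -0.64 -0.64 0
0 0 0 0 0' | python3 inch.py
echo '0 0.8 -0.32 -0.64 0
0 0.96 0 -0.16 0
0 0.96 0 0 0
0 0 0 0 0' | python3 inch.py
python3 - <<'E'
from m import *
s=snap('side'); a=s['pixels'][165:225,370:430]; b=snap('top')['pixels'][190:250,205:265]
cv2.imwrite('pics/bolt2.png',cv2.cvtColor(np.hstack([cv2.resize(i,None,fx=6,fy=6,interpolation=2) for i in(a,b)]),cv2.COLOR_RGB2BGR))
E
```

```text
time: 25.95
position: [0.4052, 0.2124, 0.1013]
tool_rot: [0.539, 0.843, 0.001, 0.0]
ft_force: [1.4, -0.1, 0.3]
opening: -0.0
gripper_force: 0.0
time: 26.45
position: [0.3205, 0.359, 0.1467]
tool_rot: [0.538, 0.843, 0.001, 0.0]
ft_force: [0.4, -0.5, 0.2]
opening: 0.0
gripper_force: 0.0
```

View pics/bolt2.png

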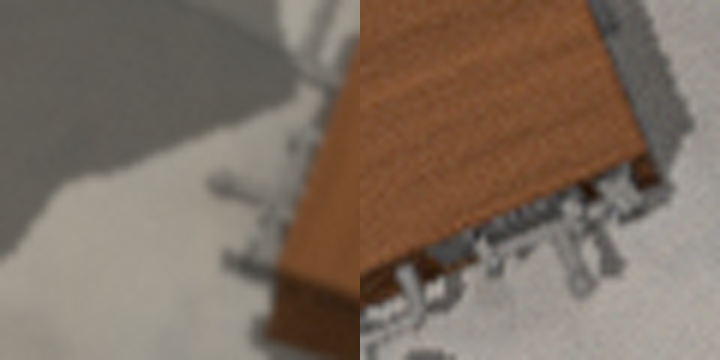

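The knob ball is now at side-crop (220,183) and top-crop (582,283), beside the right saddle. I check its position along y numerically.

Run:
```python
from m import *
s=snap('top'); s2=snap('side')
a=np.radians(24.7); C=np.array([706.5,367.8]); Rm=np.array([[np.cos(a),-np.sin(a)],[np.sin(a),np.cos(a)]])
f=lambda s,q:np.round((plane(s,q,.043)[:,:2]*1000-C)@Rm,1).tolist()
g=lambda x,y,ox,oy:np.array([[x/6-.4+ox,y/6-.4+oy]])
print(f(s,g(222,283,205,190)),f(s2,g(220,183,370,165)))
```

```text
[[-146.3, -108.1]] [[-146.7, -109.5]]
```

```bash
python3 -c "
from bench import r; print(r.hand_in())"
```

```text
the job is handed in; nothing more can be done
None
```

The rubbing stone lies flat in its recess, the drawer is pushed shut to its stop, and the bolt is home to its end stop as far as the camera and push forces show; I handed the job in at about 26.6 s, and no verdict came back.

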